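# Restock the spice case and latch its cover

## Robot

A 6-joint arm with a two-finger parallel gripper is mounted at the origin on the work surface. World frame = base frame: x ahead of the robot, y to its left, z up, the work surface at z = 0. Lengths are in m, angles in rad, forces in N, time in s.
With the tool pointing down it reaches from about 0.35 to 0.975 m from the base axis. Payload 7.1 kg.
Tool frame: the origin (TCP) lies midway between the tips of the shut fingers; the grasp point (between the pads) lies 19 mm behind it; z points along the fingers, x is the direction in which the jaws open and shut, and the axes are right-handed (so a half turn about z gives the same grasp; the last joint's range is limited). The gripper opens to 88 mm and grips with 3 to 60 N. Pads are 20 mm wide; open, the fingers measure 115 mm over their backs; the gripper's body (75 mm by 178 mm) begins 61 mm behind the grasp point.
Start: joints at [1.082, 0.423, 1.63, -0, 1.089, -0.019], TCP at [0.283, 0.557, 0.223] pointing down, gripper open.
Joint ranges: [-3, 3], [-0.9, 2.11], [0.09, 2.58], [-1.31, 4.45], [0.11, 2.69], [-2.54, 2.54]. Speed limits (rad/s): [2.39, 2.39, 3.01, 3.14, 3.14, 3.14].

## Interface

Orientations are given as a unit quaternion [w, x, y, z].
In Python, from station import move_pose, movel, movej, command_gripper, wait, inverse_kinematics, read_camera, camera_info, MotionError, job_done, get_time, get_joint_pos, get_qvel, get_effort, get_tcp_pos, get_ee_rot, get_ft_force, get_ft_torque, get_grip_width gives the robot as it stands. Calls block until the motion is done:
- move_pose(position, orientation): joint-space move of the TCP to a pose.
- movel(position, frame=None, v=0.15, until_force=None): straight line of the TCP; frame=None keeps the orientation; v is the mean speed in m/s. With until_force (N) it stops when the force on the tool has changed by that much, and returns True; else False.
- movej(angles): joint-space move.
- command_gripper(opening): opening from 0.0 (shut) to 1.0 (fully open); the grip force is fixed at half the most; returns when the fingers have stopped.
- wait(seconds).
- inverse_kinematics(position, orientation): joint angles nearest the present ones, or None.
- read_camera(name): name is "side" or "top"; returns the picture (400x640x3 uint8, red, green, blue); there is no depth.
- camera_info(name): a dict with "intrinsics" (3x3 intrinsics, pixels), "T" (4x4, takes a point from camera to world coordinates). Camera axes: x right, y up, looking along -z (the intrinsics and any distortion apply to the point x, -y, -z); pixel columns grow to the right and rows downward; lengths in m; the calibration is good to about 2 mm. A picture is of the moment at which its call begins. camera_info takes no time and is no camera call.
A pose or a line that the arm cannot do raises MotionError and nothing moves.
- job_done(): hands the job in, once; it reports no verdict.
Readings, each from a call of its own:
- get_time(): time.
- get_joint_pos(): joint angles.
- get_qvel(): joint speeds.
- get_effort(): joint torques, N m.
- get_tcp_pos(): TCP position.
- get_ee_rot(): TCP orientation.
- get_ft_force(): force on the tool from outside, world axes, zero at the start.
- get_ft_torque(): the same for the moment, N m.
- get_grip_width(): opening from 0.0 (shut) to 1.0 (fully open).
Only numpy, scipy, OpenCV 4.12 (cv2) and the standard library are available. Lean on these libraries where they do the work, as an engineer would, in place of code of your own. Each camera call takes 0.05 s, during which the arm holds its last target.

## Task

Restock the wooden spice case: take the empty cork-stoppered tubes out of it and stand them in free wells of the counter rack, move every full steel-capped tube from the rack into a well of the case and set the salt jar into the case's square bay, all upright and fully home. When everything is in, press the case's cover down until its catch snaps and holds it shut. Never let a tube fall over, and leave the bowl and the egg mould where they are.

Things in the scene. Friction and masses are not known exactly. Their poses are not given: they have to be found in the camera images.
- rack: Open wooden counter rack, block 126 (x) x 186 (y) x 65 mm high with six round wells in 2 rows of 3; does not move. Origin: centre of its underside; z up. The wells' centres lie at x = -33 and +33, y = -62, 0 and +62 mm in its frame; they are 32 mm wide, 55 mm deep (floor 10 mm above the counter).
- case: Wooden spice case, box 130 (x) x 330 (y) x 118 mm high, walls 6 mm; does not move. Origin: centre of its underside; its x points to the hinged (far) long wall, z up. Inside, 53 mm below the rim, is a level rack plate (65 mm above the counter) with a row of four round wells at x = -10, y = -126, -66, -6 and +54 mm, 32 mm wide and 55 mm deep (floor 10 mm above the counter), and at its +y end a square bay centred at x = -10, y = +120 mm, 65 mm wide, 27 mm deep.
- rack_hole0 (a point): Centre of the mouth of the rack's corner well at x = -33, y = -62 mm in the rack's frame, 65 mm above the counter.
- rack_hole5 (a point): The same for the opposite corner well, at x = +33, y = +62 mm.
- case_hole0 (a point): Centre of the mouth of the case's end well at x = -10, y = -126 mm in the case's frame, level with the plate, 65 mm above the counter.
- case_hole3 (a point): The same for the last well of the row, next to the bay, at x = -10, y = +54 mm.
- bay (a point): Centre of the floor of the case's square bay, 38 mm above the counter.
- cover (a joint): Angle of the case's cover: 0 shut, 1.57 upright, limit 1.95 leaning away beyond the far wall. The cover is light, and weakly sprung so that it stands open by itself and rises again if let go (1 to 2 N at its front edge hold it against the spring). In the last 0.1 rad it meets a sprung catch: 5 to 10 N down on its front edge snaps it past the catch, which then holds it at 0 with the hand away.
- cover_edge (a point): Point on the cover's outer (top when shut) face, mid-length, 12 mm back from its front edge and 130 mm from the hinge. The cover is a flat board 142 mm from hinge to edge, 330 mm long, 8 mm thick; its inner face is level with the hinge axis. A steel tongue 40 mm wide hangs 22 mm below its front edge at mid-length.
- cover_hinge (a point): Mid-point of the cover's hinge axis, on the far wall's outer face, 119 mm above the counter. The axis is the case's y.
- full0_mid (a point): Full spice tube (may be absent), 91 mm tall: glass tube 26 mm in diameter, 55 mm long, with a steel cap 30 mm in diameter and 36 mm tall, wider than the glass. 70 g. Point on its axis half-way up (45.5 mm above its foot); z along it towards the cap. Seated in a well its cap stands clear above the wood.
- full1_mid (a point): Full spice tube (may be absent), 91 mm tall: glass tube 26 mm in diameter, 55 mm long, with a steel cap 30 mm in diameter and 36 mm tall, wider than the glass. 70 g. Point on its axis half-way up (45.5 mm above its foot); z along it towards the cap. Seated in a well its cap stands clear above the wood.
- full2_mid (a point): Full spice tube (may be absent), 91 mm tall: glass tube 26 mm in diameter, 55 mm long, with a steel cap 30 mm in diameter and 36 mm tall, wider than the glass. 70 g. Point on its axis half-way up (45.5 mm above its foot); z along it towards the cap. Seated in a well its cap stands clear above the wood.
- full3_mid (a point): Full spice tube (may be absent), 91 mm tall: glass tube 26 mm in diameter, 55 mm long, with a steel cap 30 mm in diameter and 36 mm tall, wider than the glass. 70 g. Point on its axis half-way up (45.5 mm above its foot); z along it towards the cap. Seated in a well its cap stands clear above the wood.
- full4_mid (a point): Full spice tube (may be absent), 91 mm tall: glass tube 26 mm in diameter, 55 mm long, with a steel cap 30 mm in diameter and 36 mm tall, wider than the glass. 70 g. Point on its axis half-way up (45.5 mm above its foot); z along it towards the cap. Seated in a well its cap stands clear above the wood.
- full5_mid (a point): Full spice tube (may be absent), 91 mm tall: glass tube 26 mm in diameter, 55 mm long, with a steel cap 30 mm in diameter and 36 mm tall, wider than the glass. 70 g. Point on its axis half-way up (45.5 mm above its foot); z along it towards the cap. Seated in a well its cap stands clear above the wood.
- empty0_mid (a point): Empty spice tube (may be absent), 91 mm tall: clear glass tube 26 mm in diameter, 55 mm long, with a cork stopper 22 mm in diameter and 36 mm tall, narrower than the glass. 70 g. Point on its axis half-way up (45.5 mm above its foot); z along it towards the cork.
- empty1_mid (a point): Empty spice tube (may be absent), 91 mm tall: clear glass tube 26 mm in diameter, 55 mm long, with a cork stopper 22 mm in diameter and 36 mm tall, narrower than the glass. 70 g. Point on its axis half-way up (45.5 mm above its foot); z along it towards the cork.
- empty2_mid (a point): Empty spice tube (may be absent), 91 mm tall: clear glass tube 26 mm in diameter, 55 mm long, with a cork stopper 22 mm in diameter and 36 mm tall, narrower than the glass. 70 g. Point on its axis half-way up (45.5 mm above its foot); z along it towards the cork.
- empty3_mid (a point): Empty spice tube (may be absent), 91 mm tall: clear glass tube 26 mm in diameter, 55 mm long, with a cork stopper 22 mm in diameter and 36 mm tall, narrower than the glass. 70 g. Point on its axis half-way up (45.5 mm above its foot); z along it towards the cork.
- jar_mid (a point): Salt jar, 72 mm tall: glass body 56 mm in diameter, 46 mm tall, with a steel lid above it 46 mm in diameter, 26 mm tall. 250 g. Point on its axis half-way up (36 mm above its foot); z towards the lid.
- bowl: Glass bowl 150 mm across, 60 mm high, on the counter; not part of the job. Origin: centre of its underside.
- mould: Orange silicone egg mould, 100 x 150 x 34 mm, on the counter; not part of the job. Origin: centre of its underside.

How it is judged:
On the way, in this order (a step that is already met when the one before it is completed fails the run):
1. every full tube and the jar are home in the case and every empty tube is home in the rack, with the cover still open (x of full0_mid in the frame of case between -0.04 and 0.04 m and y of full0_mid in the frame of case between -0.15 and 0.15 m and z of full0_mid in the frame of case between 0.045 and 0.063 m and angle between each of full0_mid, full1_mid, full2_mid, full3_mid, full4_mid, full5_mid, empty0_mid, empty1_mid, empty2_mid, empty3_mid's own z axis and vertical below 0.2 rad and x of full1_mid in the frame of case between -0.04 and 0.04 m and y of full1_mid in the frame of case between -0.15 and 0.15 m and z of full1_mid in the frame of case between 0.045 and 0.063 m and x of full2_mid in the frame of case between -0.04 and 0.04 m and y of full2_mid in the frame of case between -0.15 and 0.15 m and z of full2_mid in the frame of case between 0.045 and 0.063 m and x of full3_mid in the frame of case between -0.04 and 0.04 m and y of full3_mid in the frame of case between -0.15 and 0.15 m and z of full3_mid in the frame of case between 0.045 and 0.063 m and x of full4_mid in the frame of case between -0.04 and 0.04 m and y of full4_mid in the frame of case between -0.15 and 0.15 m and z of full4_mid in the frame of case between 0.045 and 0.063 m and x of full5_mid in the frame of case between -0.04 and 0.04 m and y of full5_mid in the frame of case between -0.15 and 0.15 m and z of full5_mid in the frame of case between 0.045 and 0.063 m and x of empty0_mid in the frame of rack between -0.06 and 0.06 m and y of empty0_mid in the frame of rack between -0.09 and 0.09 m and z of empty0_mid in the frame of rack between 0.045 and 0.063 m and x of empty1_mid in the frame of rack between -0.06 and 0.06 m and y of empty1_mid in the frame of rack between -0.09 and 0.09 m and z of empty1_mid in the frame of rack between 0.045 and 0.063 m and x of empty2_mid in the frame of rack between -0.06 and 0.06 m and y of empty2_mid in the frame of rack between -0.09 and 0.09 m and z of empty2_mid in the frame of rack between 0.045 and 0.063 m and x of empty3_mid in the frame of rack between -0.06 and 0.06 m and y of empty3_mid in the frame of rack between -0.09 and 0.09 m and z of empty3_mid in the frame of rack between 0.045 and 0.063 m and horizontal distance between jar_mid and bay below 0.011 m and z of jar_mid in the frame of case below 0.08 m and angle between jar_mid's own z axis and vertical below 0.15 rad and value of joint cover above 0.3 rad), for 0.2 s.
2. the cover is pressed shut past its catch (value of joint cover below 0.04 rad), for 0.2 s.
At the end, for the whole second after the job is handed in: Every full tube stands in a case well and every empty tube in a rack well, down to the floor of the well (within 7 mm) and upright within 0.2 rad; the jar stands in the bay, down to its floor, within 11 mm of its centre; the cover is held shut by its catch (below 0.04 rad) (x of full0_mid in the frame of case between -0.04 and 0.04 m and y of full0_mid in the frame of case between -0.15 and 0.15 m and z of full0_mid in the frame of case between 0.045 and 0.063 m and angle between each of full0_mid, full1_mid, full2_mid, full3_mid, full4_mid, full5_mid, empty0_mid, empty1_mid, empty2_mid, empty3_mid's own z axis and vertical below 0.2 rad and x of full1_mid in the frame of case between -0.04 and 0.04 m and y of full1_mid in the frame of case between -0.15 and 0.15 m and z of full1_mid in the frame of case between 0.045 and 0.063 m and x of full2_mid in the frame of case between -0.04 and 0.04 m and y of full2_mid in the frame of case between -0.15 and 0.15 m and z of full2_mid in the frame of case between 0.045 and 0.063 m and x of full3_mid in the frame of case between -0.04 and 0.04 m and y of full3_mid in the frame of case between -0.15 and 0.15 m and z of full3_mid in the frame of case between 0.045 and 0.063 m and x of full4_mid in the frame of case between -0.04 and 0.04 m and y of full4_mid in the frame of case between -0.15 and 0.15 m and z of full4_mid in the frame of case between 0.045 and 0.063 m and x of full5_mid in the frame of case between -0.04 and 0.04 m and y of full5_mid in the frame of case between -0.15 and 0.15 m and z of full5_mid in the frame of case between 0.045 and 0.063 m and x of empty0_mid in the frame of rack between -0.06 and 0.06 m and y of empty0_mid in the frame of rack between -0.09 and 0.09 m and z of empty0_mid in the frame of rack between 0.045 and 0.063 m and x of empty1_mid in the frame of rack between -0.06 and 0.06 m and y of empty1_mid in the frame of rack between -0.09 and 0.09 m and z of empty1_mid in the frame of rack between 0.045 and 0.063 m and x of empty2_mid in the frame of rack between -0.06 and 0.06 m and y of empty2_mid in the frame of rack between -0.09 and 0.09 m and z of empty2_mid in the frame of rack between 0.045 and 0.063 m and x of empty3_mid in the frame of rack between -0.06 and 0.06 m and y of empty3_mid in the frame of rack between -0.09 and 0.09 m and z of empty3_mid in the frame of rack between 0.045 and 0.063 m and horizontal distance between jar_mid and bay below 0.011 m and z of jar_mid in the frame of case below 0.08 m and angle between jar_mid's own z axis and vertical below 0.15 rad and value of joint cover below 0.04 rad and velocity of joint cover below 0.05 rad/s); the robot touches nothing.
It fails at once if a tube is tipped over (angle between any of full0_mid, full1_mid, full2_mid, full3_mid, full4_mid, full5_mid, empty0_mid, empty1_mid, empty2_mid, empty3_mid's own z axis and vertical above 0.9 rad).
It fails at once if the bowl or the egg mould is pushed aside by more than 30 mm (distance of any of bowl, mould from where it was at the start of the episode above 0.03 m).
Of full0, full1, full2, full3, full4, full5 only 3 to 4 are there at a start; the rules pass over those that are not, and their reading is None.
Of empty0, empty1, empty2, empty3 only 1 to 2 are there at a start; the rules pass over those that are not, and their reading is None.
At some moment in a run one of jar may be knocked a few centimetres aside while the robot is not near it.
It also fails if it takes over 210 s, if anything falls off the work surface, if the arm or the gripper's body presses on something with over 40 N, if the wrist force passes 120 N, or if a joint passes its speed limit or range.

## Working session

There is one attempt and no reset: what is moved stays moved. The work goes in short steps, each a Python script; the robot and the scene stay as the last script left them, time stands still between calls to the robot, and variables do not carry over. Pictures are saved under pics/ and viewed, and the job is handed in when it is done.

```bash
ls; mkdir -p pics; python3 - <<'E'
from station import *
import cv2,numpy as np
np.set_printoptions(precision=4,suppress=True)
for n in ("side","top"):
    im=read_camera(n); cv2.imwrite(f"pics/{n}0.png",im[:,:,::-1])
    c=camera_info(n); print(n,c)
print(get_time(),get_tcp_pos(),get_ee_rot())
E
```

```text
pics
side {'intrinsics': array([[427.5001,   0.    , 312.8123],
       [  0.    , 427.5001, 198.4555],
       [  0.    ,   0.    ,   1.    ]]), 'T': array([[ 0.9548,  0.2242, -0.195 ,  0.2947],
       [-0.2971,  0.7139, -0.6341, -0.6663],
       [-0.0029,  0.6634,  0.7483,  0.8717],
       [ 0.    ,  0.    ,  0.    ,  1.    ]])}
top {'intrinsics': array([[378.3078,   0.    , 318.8276],
       [  0.    , 378.3078, 203.9788],
       [  0.    ,   0.    ,   1.    ]]), 'T': array([[ 0.0177,  0.9961, -0.0866,  0.4249],
       [-0.9998,  0.0188,  0.0112,  0.0214],
       [ 0.0128,  0.0863,  0.9962,  1.0314],
       [ 0.    ,  0.    ,  0.    ,  1.    ]])}
0.1 [0.2827 0.5569 0.222 ] [ 0.0003  0.8522  0.5231 -0.0006]
```

View pics/side0.png

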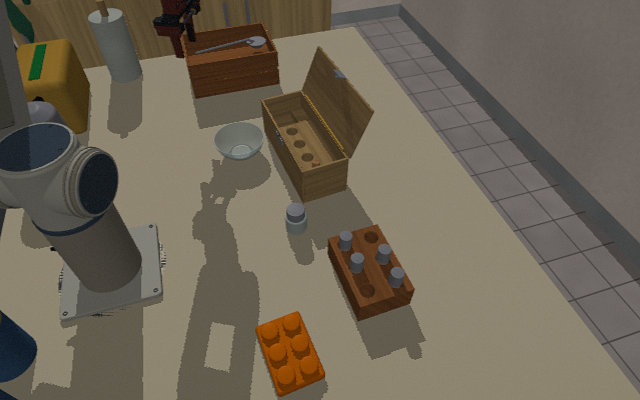

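View pics/top0.png

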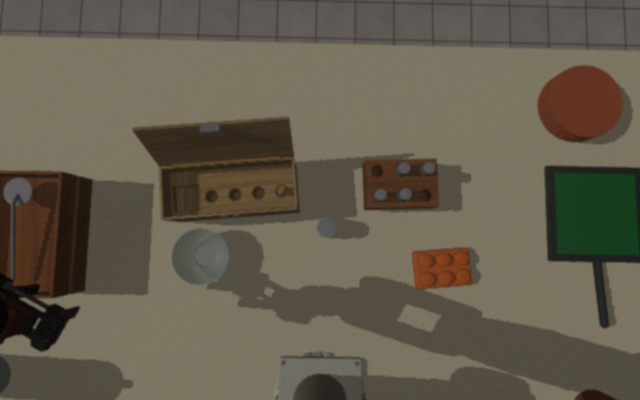

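```bash
cat > v.py <<'E'
import cv2,numpy as np
def crop(src,dst,x0,y0,x1,y1):
    im=cv2.imread(src)[y0:y1,x0:x1]; k=min(800/(x1-x0),600/(y1-y0))
    im=cv2.resize(im,None,fx=k,fy=k,interpolation=cv2.INTER_CUBIC)
    im=cv2.convertScaleAbs(im,alpha=1.4,beta=10)
    st=10 if (x1-x0)<=220 else 20
    for x in range((x0//st+1)*st,x1,st):
        cv2.line(im,(int((x-x0)*k),0),(int((x-x0)*k),6),(0,0,255),1); cv2.putText(im,str(x),(int((x-x0)*k)-10,16),0,.35,(0,0,255),1)
    for y in range((y0//st+1)*st,y1,st):
        cv2.line(im,(0,int((y-y0)*k)),(6,int((y-y0)*k)),(0,0,255),1); cv2.putText(im,str(y),(8,int((y-y0)*k)+4),0,.35,(0,0,255),1)
    cv2.imwrite(dst,im)
E
python3 - <<'E'
from v import crop
crop("pics/top0.png","pics/c1.png",130,110,330,250)
crop("pics/top0.png","pics/c2.png",310,145,450,245)
crop("pics/side0.png","pics/c3.png",250,80,390,200)
crop("pics/side0.png","pics/c4.png",270,190,430,330)
E
```

```text
(no output)
```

View pics/c1.png

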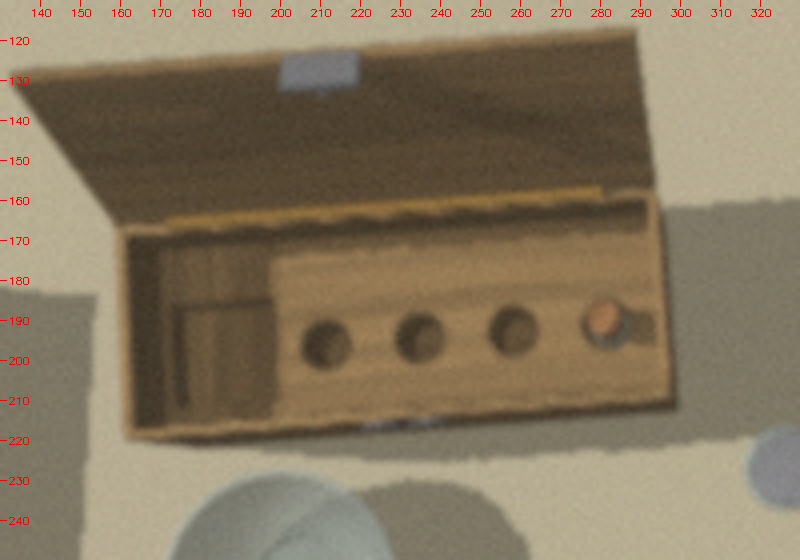

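View pics/c2.png

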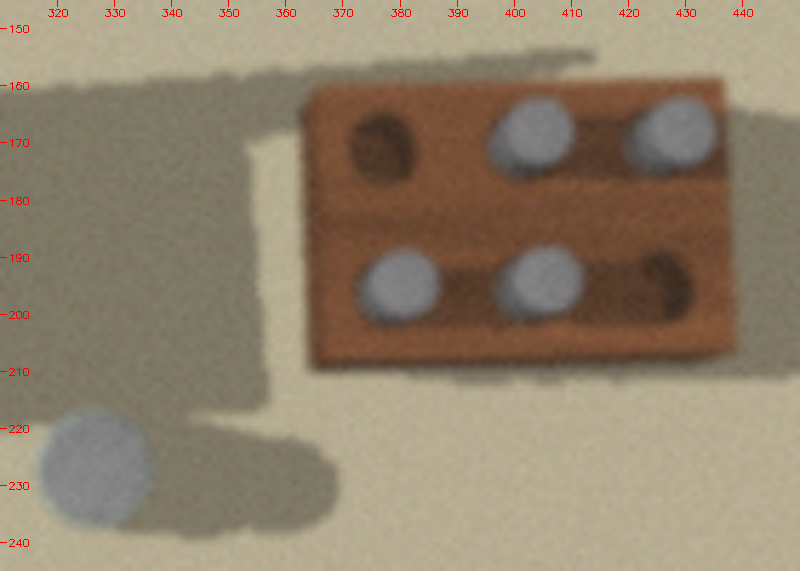

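View pics/c3.png

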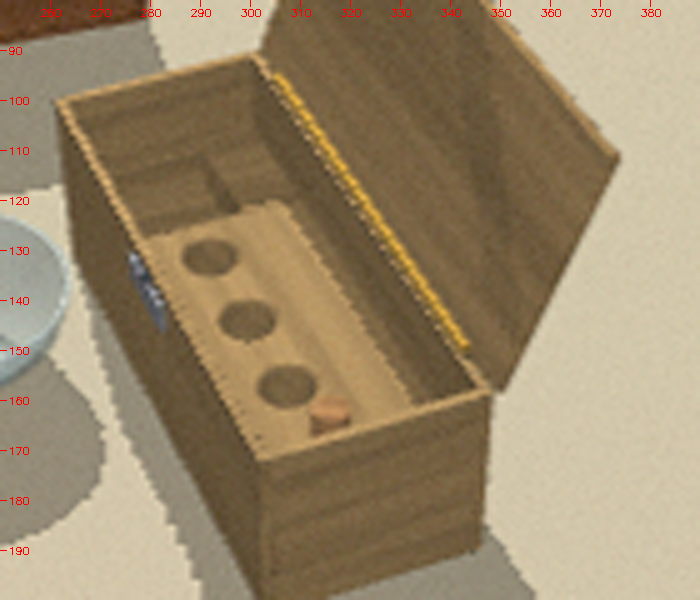

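View pics/c4.png

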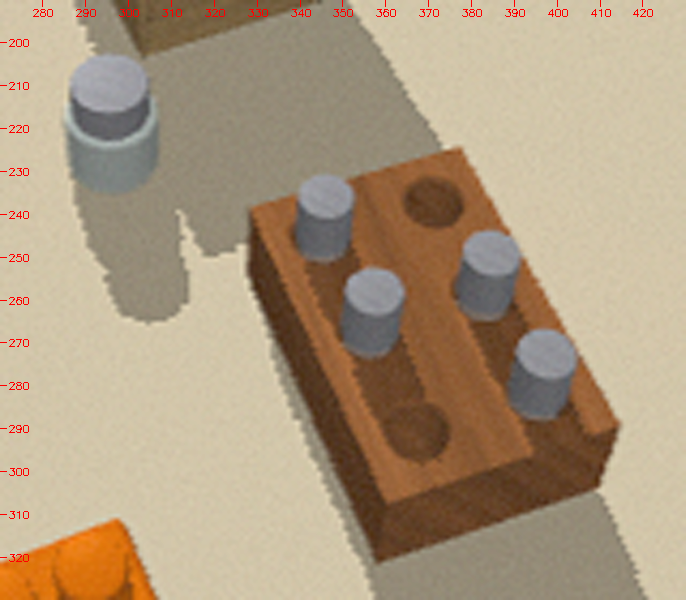

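```bash
cat > geo.py <<'E'
import numpy as np
from station import camera_info
from scipy.optimize import least_squares
C={n:camera_info(n) for n in("top","side")}
def proj(n,P):
    T=C[n]["T"];K=C[n]["intrinsics"];p=(np.atleast_2d(P)-T[:3,3])@T[:3,:3]
    q=np.c_[p[:,0],-p[:,1],-p[:,2]]@K.T
    return q[:,:2]/q[:,2:]
def ray(n,uv,z):
    T=C[n]["T"];K=C[n]["intrinsics"];d=np.linalg.inv(K)@np.r_[uv,1.];d=T[:3,:3]@np.array([d[0],-d[1],-d[2]])
    o=T[:3,3];return o+d*(z-o[2])/d[2]
def body(p,L):
    c,s=np.cos(p[2]),np.sin(p[2]);L=np.atleast_2d(L).astype(float)
    return np.c_[p[0]+c*L[:,0]-s*L[:,1],p[1]+s*L[:,0]+c*L[:,1],L[:,2]]
def fit(obs,p0):
    def f(p):return np.concatenate([(proj(n,body(p,l))[0]-uv) for n,l,uv in obs])
    r=least_squares(f,p0);return r.x,f(r.x).reshape(-1,2)
E
python3 - <<'E'
from geo import *
np.set_printoptions(precision=4,suppress=True)
h=.065
case=[("top",(-.01,.054,h),(211.5,196.2)),("top",(-.01,-.006,h),(235,194.5)),("top",(-.01,-.066,h),(258.3,192.8)),
("side",(-.01,.054,h),(291.8,131.4)),("side",(-.01,-.006,h),(299.4,144)),("side",(-.01,-.066,h),(307.4,157.4)),
("side",(-.065,.165,.118),(261.4,100.4)),("side",(-.065,-.165,.118),(302.6,172)),("side",(.065,-.165,.118),(348.4,158.6))]
rack=[("top",(.033,.062,h),(376.9,170.9)),("top",(-.033,-.062,h),(426,195)),
("top",(.033,0,.101),(404.5,167.8)),("top",(.033,-.062,.101),(429.4,167.8)),("top",(-.033,.062,.101),(380.7,194.7)),("top",(-.033,0,.101),(405.7,194)),
("side",(.033,.062,h),(370.8,237.3)),("side",(-.033,-.062,h),(367.3,290.8)),
("side",(.033,0,.101),(384.3,248.8)),("side",(.033,-.062,.101),(397.3,272.3)),("side",(-.033,.062,.101),(346,235.5)),("side",(-.033,0,.101),(357.5,257.6))]
for nm,o in(("case",case),("rack",rack)):
    for sub in (o,[a for a in o if a[0]=="top"],[a for a in o if a[0]=="side"]):
        p,r=fit(sub,[.5,.1 if nm=="case" else -.2,0.])
        print(nm,p);
        if sub is o:print(r)
for nm,z,t,s in(("jar",.072,(326.8,226.7),(295.4,209.4)),("empty",.101,(280.7,189.5),(316,161.4))):print(nm,ray("top",t,z),ray("side",s,z))
E
```

```text
case [0.5395 0.233  0.0955]
[[-0.0561 -0.2836]
 [-0.0885 -0.361 ]
 [ 0.0229 -0.4342]
 [ 0.1117  0.1134]
 [ 0.0432  0.0361]
 [ 0.0446 -0.0601]
 [-0.9176 -0.417 ]
 [-0.784   0.6451]
 [ 0.4477  0.0752]]
case [0.5386 0.2328 0.0924]
case [0.5402 0.2333 0.0944]
rack [ 0.5677 -0.2024  0.0401]
[[ 0.347  -0.212 ]
 [ 0.1145  0.0294]
 [-0.0837 -0.1141]
 [-0.2663 -0.6038]
 [-0.0861 -0.2263]
 [-0.1722 -0.0453]
 [ 0.1148  0.065 ]
 [-0.2164 -0.3385]
 [ 0.2042  0.3948]
 [ 0.2716  0.0173]
 [-0.4289  0.3271]
 [-0.8549  0.172 ]]
rack [ 0.5672 -0.2025  0.0395]
rack [ 0.5682 -0.2023  0.0402]
jar [ 0.4509 -0.0106  0.072 ] [ 0.4519 -0.0101  0.072 ]
empty [0.5399 0.1059 0.101 ] [0.5419 0.1076 0.101 ]
```

```bash
cat > rob.py <<'E'
from station import *
from geo import *
CASE=np.array([.5394,.2330,.0945]); RACK=np.array([.5677,-.2024,.040])
def down(a): return [0,np.cos(a/2),np.sin(a/2),0]
A=np.pi/2+CASE[2]; ZT=.225; DG=.060  # tip height above the tube foot
RW={(i,j):body(RACK,((-.033,.033)[i],(-.062,0,.062)[j],.065))[0] for i in(0,1) for j in(0,1,2)}
CW=[body(CASE,(-.01,y,.065))[0] for y in(-.126,-.066,-.006,.054)]
BAY=body(CASE,(-.01,.12,.038))[0]
def up(z=ZT,v=.2):
    p=get_tcp_pos(); movel([p[0],p[1],z],v=v)
def pick(xy,a=A,wid=.044,z=.070,v=.2):
    move_pose([xy[0],xy[1],ZT],down(a)); command_gripper(wid/.088)
    hit=movel([xy[0],xy[1],z],v=.12,until_force=8)
    if hit: print("HIT on approach",get_tcp_pos(),get_ft_force()); return False
    command_gripper(0); w=get_grip_width()*.088
    print("grip width mm",round(w*1e3,1),"t",round(get_time(),1)); up(v=v); 
    print(" after lift",round(get_grip_width()*88,1)); return w>.015
def place(xy,a=A,wid=.036,z=.070,f=6):
    move_pose([xy[0],xy[1],ZT],down(a)); movel([xy[0],xy[1],z+.06],v=.2)
    hit=movel([xy[0],xy[1],z-.001],v=.06,until_force=f)
    zz=get_tcp_pos()[2]; print("place hit",hit,"z",np.round(zz,4),"F",np.round(get_ft_force(),1))
    if zz>z+.008: return False
    command_gripper(wid/.088); up(); print(" t",round(get_time(),1)); return True
E
python3 - <<'E'
from rob import *
np.set_printoptions(precision=3,suppress=True)
for n,p in [(f"case{i}",c) for i,c in enumerate(CW)]+[(f"rack{k}",c) for k,c in RW.items()]:
    for a in(A,A-np.pi):
        print(n,np.round(p,4),[inverse_kinematics([p[0],p[1],z],down(a)) for z in(.07,.225)])
for d in(np.pi/4,-np.pi/4): print("bay",BAY,d,[inverse_kinematics([BAY[0],BAY[1],.09],down(A+d+k)) for k in(0,np.pi,-np.pi)])
for x in (.13,.16): print([inverse_kinematics(list(body(CASE,(x,0,z))[0]),down(A)) for z in(.2,.33)])
# cover angle from tongue/edge corners in the top view
ob=[("side",-.165,(373.5,111.5)),("top",.165,(133.5,129)),("top",-.165,(288.8,117.5))]
for th in np.arange(1.5,1.96,.09):
    e=[(.065-.142*np.cos(th),y,.119+.142*np.sin(th)) for _,y,_ in ob]
    print(round(th,2),[np.round(proj(n,body(CASE,L))[0]-uv,1) for (n,_,uv),L in zip(ob,e)])
E
```

```text
case0 [0.541 0.107 0.065] [array([ 0.173,  0.541,  1.88 , -0.   ,  0.721, -1.492]), array([ 0.173,  0.313,  1.791, -0.   ,  1.037, -1.492])]
case0 [0.541 0.107 0.065] [array([ 0.173,  0.541,  1.88 , -0.   ,  0.721,  1.649]), array([ 0.173,  0.313,  1.791, -0.   ,  1.037,  1.649])]
case1 [0.536 0.166 0.065] [array([ 0.28 ,  0.551,  1.86 , -0.   ,  0.731, -1.385]), array([ 0.28 ,  0.327,  1.771, -0.   ,  1.043, -1.385])]
case1 [0.536 0.166 0.065] [array([ 0.28 ,  0.551,  1.86 , -0.   ,  0.731,  1.756]), array([ 0.28 ,  0.327,  1.771, -0.   ,  1.043,  1.756])]
case2 [0.53  0.226 0.065] [array([ 0.383,  0.567,  1.825, -0.   ,  0.75 , -1.283]), array([ 0.383,  0.349,  1.738, -0.   ,  1.054, -1.283])]
case2 [0.53  0.226 0.065] [array([ 0.383,  0.567,  1.825, -0.   ,  0.75 ,  1.859]), array([ 0.383,  0.349,  1.738, -0.   ,  1.054,  1.859])]
case3 [0.524 0.286 0.065] [array([ 0.479,  0.59 ,  1.777, -0.   ,  0.775, -1.186]), array([ 0.479,  0.38 ,  1.691, -0.   ,  1.07 , -1.186])]
case3 [0.524 0.286 0.065] [array([ 0.479,  0.59 ,  1.777, -0.   ,  0.775,  1.955]), array([ 0.479,  0.38 ,  1.691
[... 2095 characters left out ...]
93,  1.703, -0.   ,  0.845, -0.303]), None, None]
[array([ 0.335,  0.574,  1.434, -0.   ,  1.133, -1.331]), array([ 0.335,  0.467,  1.31 , -0.   ,  1.364, -1.331])]
[array([ 0.325,  0.617,  1.358, -0.   ,  1.167, -1.34 ]), array([ 0.325,  0.516,  1.233, -0.   ,  1.392, -1.34 ])]
1.5 [array([-25. ,   3.1]), array([-3.6, 29.4]), array([ 1.5, 29.2])]
1.59 [array([-20. ,   1.7]), array([-3.9, 23.2]), array([ 1.1, 23.2])]
1.68 [array([-15.1,   0.7]), array([-4. , 17.3]), array([ 0.7, 17.3])]
1.77 [array([-10.3,   0.1]), array([-3.7, 11.5]), array([ 0.3, 11.6])]
1.86 [array([-5.7, -0.1]), array([-3.2,  6. ]), array([-0. ,  6.2])]
1.95 [array([-1.3,  0.1]), array([-2.4,  0.9]), array([-0.3,  1.2])]
```

```bash
python3 - <<'E'
from rob import *
if pick((.541,.1068),wid=.032): print(place(RW[1,2]))
im=read_camera("side"); cv=__import__("cv2"); cv.imwrite("pics/s1.png",im[:,:,::-1])
im=read_camera("top"); cv.imwrite("pics/t1.png",im[:,:,::-1])
from v import crop
crop("pics/s1.png","pics/s1c.png",250,80,430,320)
E
```

```text
grip width mm 21.3 t 4.7
 after lift 21.5
place hit True z 0.0703 F [-0.6 -0.6  3.5]
 t 9.6
True
```

View pics/s1c.png

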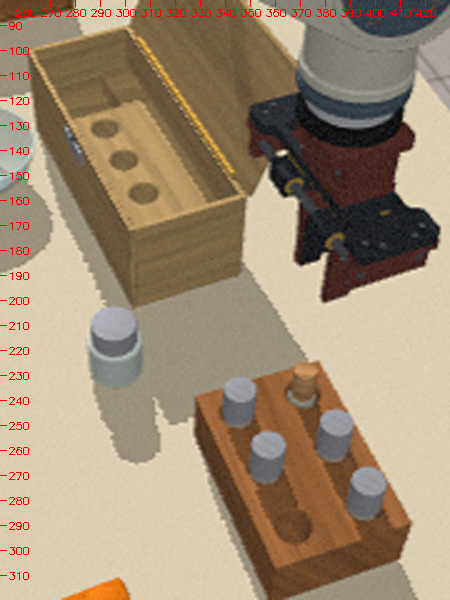

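The empty tube now stands home in the rack's far-left well, cork at about (372,235), and the place height was at the floor. The jar has not moved. Next, the full tubes.

```bash
python3 - <<'E'
from rob import *
caps={(0,2):((380.7,194.7),(346,235.5)),(0,1):((405.7,194),(357.5,257.6)),(1,1):((404.5,167.8),(384.3,248.8)),(1,0):((429.4,167.8),(397.3,272.3))}
P={k:(ray("top",t,.101)+ray("side",s,.101))/2 for k,(t,s) in caps.items()}
for k in P: print(k,np.round((P[k]-RW[k])[:2]*1e3,1))
for k,w in (((0,2),3),((0,1),2)):
    tgt=(P[k]+RW[k])[:2]/2
    if not pick(tgt,wid=.044): print("FAIL pick",k);break
    if not place(CW[w]): print("FAIL place",w);break
import cv2
for n in("side","top"): cv2.imwrite(f"pics/{n}2.png",read_camera(n)[:,:,::-1])
from v import crop
crop("pics/side2.png","pics/s2c.png",250,80,430,320);crop("pics/top2.png","pics/t2c.png",130,110,450,250)
E
```

```text
(0, 2) [0.4 0.1]
(0, 1) [ 0.9 -0.3]
(1, 1) [-0.1  0.4]
(1, 0) [-1.  -0.2]
grip width mm 29.1 t 12.2
 after lift 29.7
place hit True z 0.0703 F [0.4 0.1 3.1]
 t 17.6
grip width mm 29.1 t 21.6
 after lift 29.2
place hit True z 0.0703 F [-1.  -0.4  3. ]
 t 26.9
```

View pics/s2c.png

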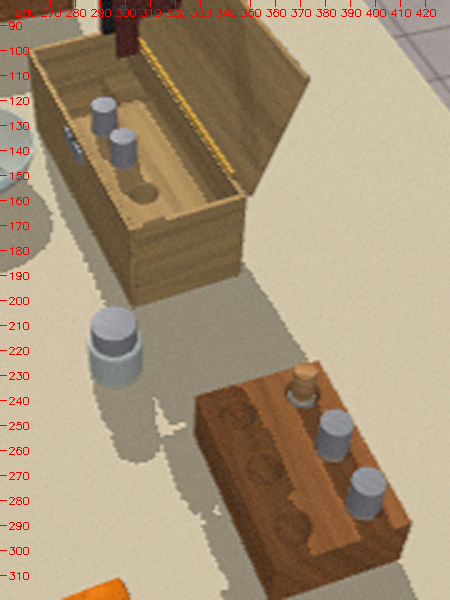

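View pics/t2c.png

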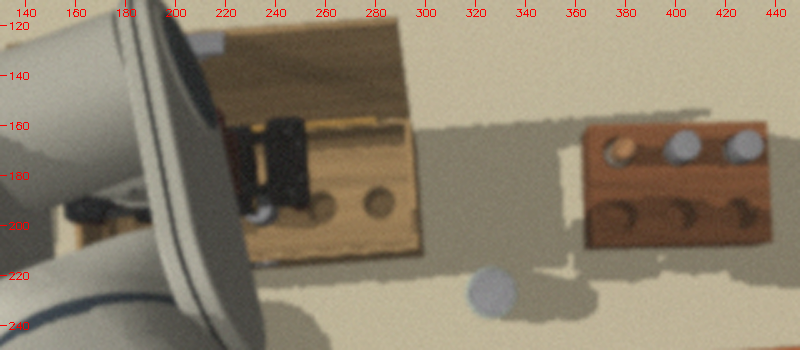

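Two full tubes stand in the case, caps at (292,118) and (299,130) in the side view. The jar has not moved. Next, the other two.

```bash
python3 - <<'E'
from rob import *
for k,w,wd in (((1,1),1,.036),((1,0),0,.034)):
    if not pick(RW[k]+np.array([-.0004 if k==(1,0) else 0,0,0]),wid=.044): print("FAIL pick",k);break
    if not place(CW[w],wid=wd): print("FAIL place",w);break
move_pose([.45,-.15,.26],down(A))
import cv2
for n in("side","top"): cv2.imwrite(f"pics/{n}3.png",read_camera(n)[:,:,::-1])
from v import crop
crop("pics/side3.png","pics/s3c.png",250,80,430,240);crop("pics/top3.png","pics/t3c.png",150,140,350,260)
E
```

```text
grip width mm 29.5 t 30.8
 after lift 30.0
place hit True z 0.0703 F [-0.6  1.4  3.5]
 t 35.9
grip width mm 29.5 t 39.7
 after lift 29.7
place hit True z 0.0703 F [ 0.2 -0.3  2.9]
 t 44.8
```

View pics/s3c.png

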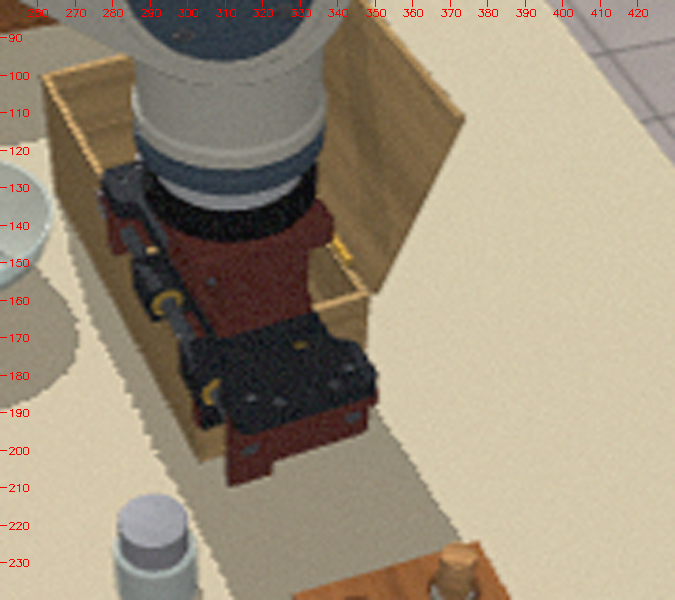

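View pics/t3c.png

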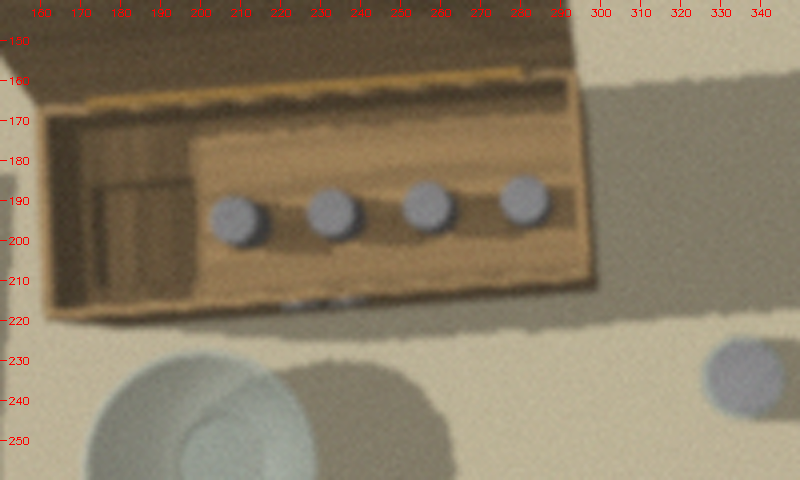

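The jar was knocked to top (336.2,234.0), side (290.5,217.9). All four caps are in the case at their wells.

```bash
python3 - <<'E'
from rob import *
import cv2
t,s=ray("top",(336.2,234.),.072),ray("side",(290.5,217.9),.072); print(t,s)
J=(t+s)/2; a=A-np.pi/4
print(proj("top",[*J[:2],.072]))
ok=pick(J,a=a,wid=.070,z=.052,v=.12)
if ok: print(place(BAY,a=a,wid=.056,z=.090,f=7))
move_pose([.45,-.15,.26],down(A))
for n in("side","top"): cv2.imwrite(f"pics/{n}4.png",read_camera(n)[:,:,::-1])
from v import crop
crop("pics/side4.png","pics/s4c.png",180,60,430,320);crop("pics/top4.png","pics/t4c.png",130,110,350,260)
E
```

```text
[ 0.43287722 -0.03465785  0.072     ] [ 0.43342969 -0.03225739  0.072     ]
[[335.72743675 233.88201029]]
grip width mm 45.7 t 49.8
 after lift 45.5
place hit True z 0.09 F [-0.9 -0.8  4.9]
 t 55.6
True
```

View pics/t4c.png

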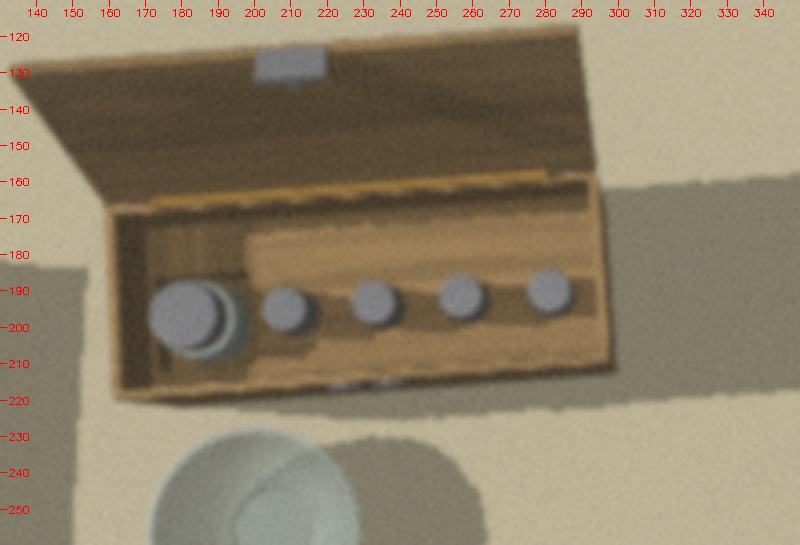

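View pics/s4c.png

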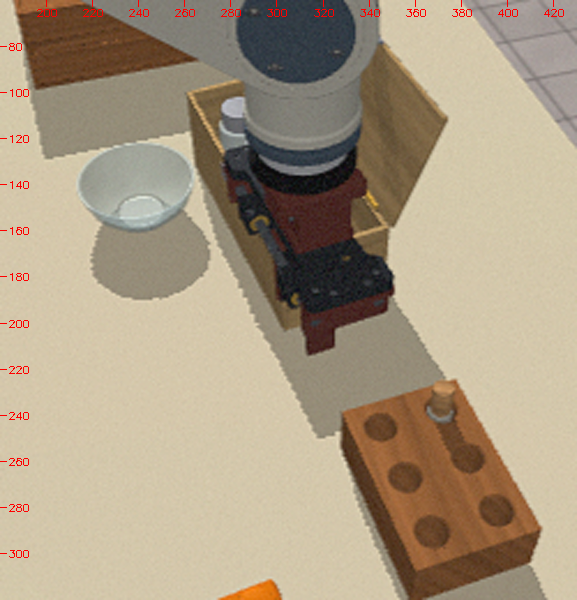

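```bash
python3 - <<'E'
from rob import *
for z in(.11,.084): print(z,proj("top",[*BAY[:2],z]))
print(ray("top",(180.9,196.9),.11)-BAY)
for c in CW: print(proj("top",[*c[:2],.101]))
H=body(CASE,(.065,0,.119))[0];print(H)
# cover path IK check, case frame (x,z)
for x,z in [(.155,.32),(.155,.215)]+[(.065-.132*np.cos(t)+.008*np.sin(t)+.010,.119+.132*np.sin(t)+.008*np.cos(t)) for t in np.linspace(1.5,0,7)]:
    print(round(x,3),round(z,3),np.round(inverse_kinematics(list(body(CASE,(x,0,z))[0]),down(A)),2))
E
```

```text
0.11 [[179.30443654 195.98579304]]
0.084 [[182.98336987 197.09985676]]
[-0.0021652  -0.00398123  0.072     ]
[[280.42983469 188.92827402]]
[[256.17484157 190.73841176]]
[[231.8596923  192.55303892]]
[[207.4841628  194.37217223]]
[0.60410998 0.23913336 0.119     ]
0.155 0.32 [ 0.33  0.51  1.26 -0.    1.37 -1.34]
0.155 0.215 [ 0.33  0.6   1.36 -0.    1.19 -1.34]
0.074 0.251 [ 0.36  0.44  1.53 -0.    1.17 -1.31]
0.041 0.247 [ 0.37  0.4   1.61 -0.    1.14 -1.3 ]
0.01 0.234 [ 0.38  0.37  1.68 -0.    1.09 -1.28]
-0.016 0.215 [ 0.4   0.36  1.76 -0.    1.03 -1.27]
-0.037 0.189 [ 0.41  0.36  1.82 -0.    0.96 -1.26]
-0.051 0.159 [ 0.41  0.38  1.87 -0.    0.89 -1.25]
-0.057 0.127 [ 0.42  0.43  1.9  -0.    0.82 -1.25]
```

```bash
python3 - <<'E'
from rob import *
import cv2
W=lambda x,z:list(body(CASE,(x,0,z))[0])
command_gripper(0); up(.34)
move_pose(W(.155,.34),down(A)); movel(W(.155,.218),v=.15)
cv2.imwrite("pics/s5a.png",read_camera("side")[:,:,::-1])
movel(W(.085,.218),v=.1); print(np.round(get_ft_force(),1))
for t in np.arange(1.5,.18,-.13):
    r=np.interp(t,[.8,1.5],[.130,.105])
    movel(W(.065-r*np.cos(t)+.008*np.sin(t)+.010,.119+r*np.sin(t)+.008*np.cos(t)),v=.12)
    print(round(t,2),np.round(get_ft_force(),1))
cv2.imwrite("pics/s5b.png",read_camera("side")[:,:,::-1])
print(get_time())
from v import crop
crop("pics/s5a.png","pics/s5ac.png",200,40,440,220);crop("pics/s5b.png","pics/s5bc.png",200,40,440,220)
E
```

```text
[-1.2 -0.2  0.1]
1.5 [ 0.1 -0.4 -0.2]
1.37 [ 0.4 -1.  -0.2]
1.24 [ 0.6 -0.3  0.1]
1.11 [ 0.7 -0.7  0.6]
0.98 [0.3 0.  0.6]
0.85 [ 0.5  0.2 -0.3]
0.72 [0.9 0.3 0.2]
0.59 [-0.2 -0.4 -0.3]
0.46 [-1.  -0.5  0.4]
0.33 [ 0.5 -1.2 -0.2]
0.2 [ 0.2 -0.1  0.1]
65.7417
```

View pics/s5ac.png

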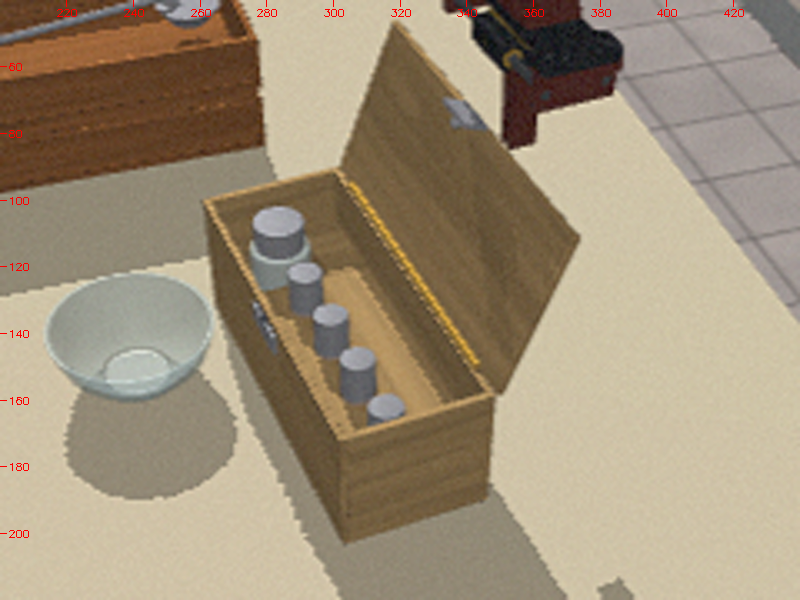

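View pics/s5bc.png

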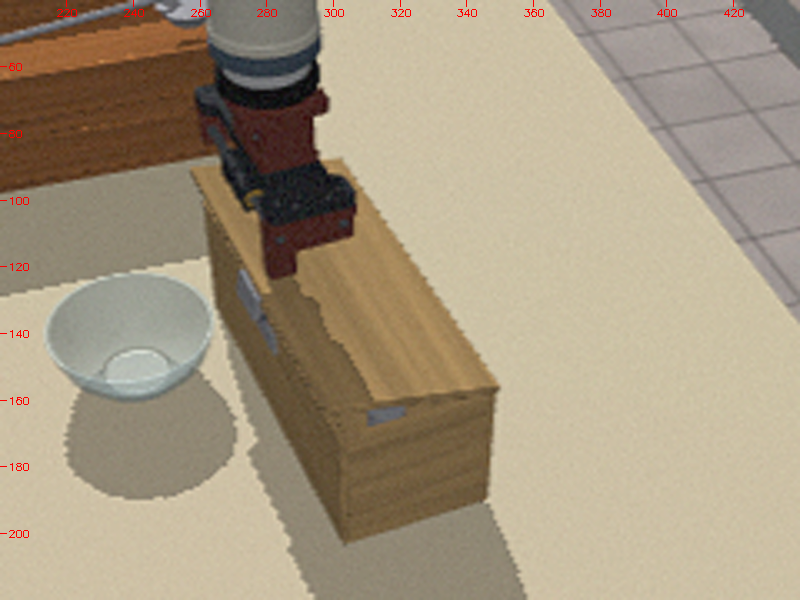

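The first picture shows all four tubes and the jar seated in the case. The second shows the cover nearly down under the fingers, which are on it at about (284,120). Now press.

```bash
python3 - <<'E'
from rob import *
import cv2
W=lambda x,z:list(body(CASE,(x,0,z))[0])
for z in np.arange(.143,.119,-.003):
    h=movel(W(-.060,z),v=.03,until_force=25); print(round(z,3),h,np.round(get_tcp_pos()[2],4),np.round(get_ft_force(),1))
    if h or get_ft_force()[2]>22: break
wait(.3); print(get_tcp_pos()[2],get_ft_force()); up(.30,v=.1); wait(.3)
move_pose([.45,-.1,.34],down(A)); wait(.3)
for n in("side","top"): cv2.imwrite(f"pics/{n}6.png",read_camera(n)[:,:,::-1])
print(get_time())
from v import crop
crop("pics/side6.png","pics/s6c.png",180,60,430,320);crop("pics/top6.png","pics/t6c.png",130,110,450,280)
E
```

```text
0.143 False 0.1428 [-0.6 -0.5  0.1]
0.14 False 0.1398 [-0.1  0.6  0.3]
0.137 False 0.1369 [-0.5  0.8  1.6]
0.134 False 0.1337 [-0.5  0.6 -0.6]
0.131 False 0.1307 [-0.1  0.5  0.7]
0.128 False 0.1278 [-0.1  0.7 -0.2]
0.125 False 0.127 [-7.1 -2.7 21.2]
0.122 False 0.1265 [-14.8  -6.4  48.5]
0.12653281743503264 [-14.50919743  -7.09097849  48.85339532]
72.275
```

View pics/s6c.png

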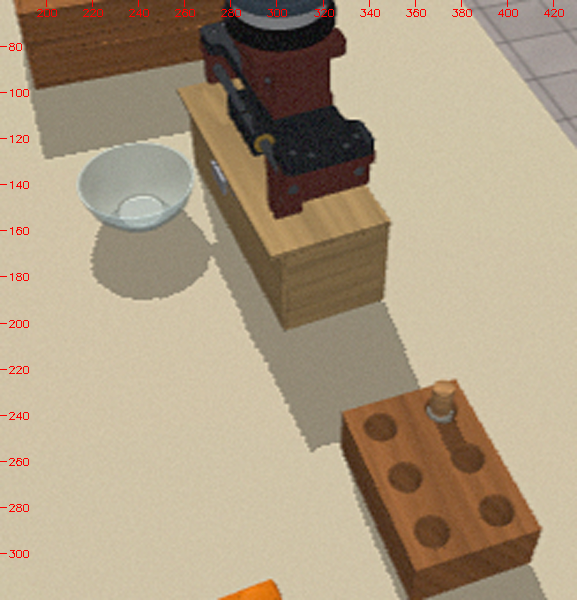

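View pics/t6c.png

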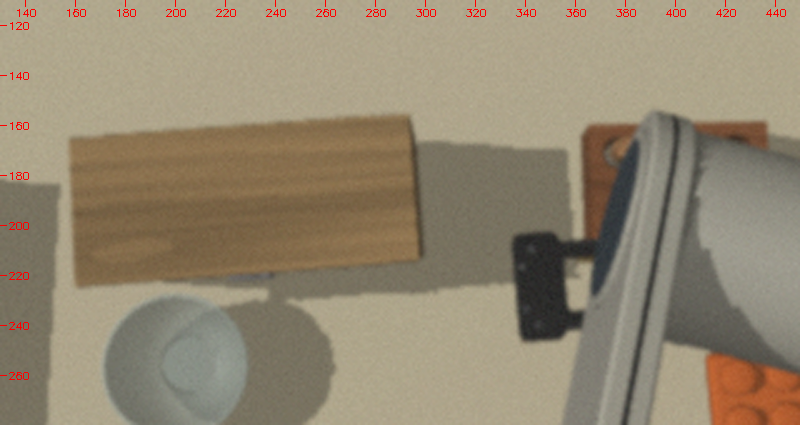

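```bash
python3 - <<'E'
from station import *
job_done(); print(get_time())
E
```

```text
the job is handed in; nothing more can be done
the job is handed in; nothing more can be done
```

The spice case is restocked and shut, and I handed the job in at about 72 s.

- **Empty tube:** there was one, in case well 0. It now stands in the rack's well at x = +33, y = +62 mm.
- **Full tubes:** all four went from the rack into case wells 0–3, and each went down to the well floor.
- **Salt jar:** it was knocked aside partway through, so I located it again before gripping it. It is in the square bay, about 4.5 mm off centre by the top camera (limit 11 mm).
- **Cover:** I swung it down from behind and pressed it. It stayed flat with the hand away in both last pictures, and I did not measure its angle.

**Force when pressing:** the wrist force reached about 51 N against the shut cover, more than the roughly 25 N I meant to use. My force stop counts each small step from zero, so it did not trigger. The fingertips applied that force. The wrist limit is 120 N, and the 40 N limit covers the arm and the gripper's body. I took it not to count fingertips, but I could not confirm that.

No tube tipped. I never touched the bowl or the mould, and the bowl looked in place in the last pictures. I didn't measure either one's position.

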